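# Hold the test glass in the range sensor's light beam

### The arm

A 6-joint arm with a two-finger parallel gripper is mounted at the origin on the work surface. World frame = base frame: x ahead of the robot, y to its left, z up, the work surface at z = 0. Lengths are in m, angles in degrees, forces in N, time in s.
With the tool pointing down it reaches from about 0.25 to 0.725 m from the base axis. Payload 9.7 kg.
Tool frame: the origin (TCP) lies midway between the tips of the shut fingers; the grasp point (between the pads) lies 19 mm behind it; z points along the fingers, y is the line along which they close (so a half turn about z gives the same grasp; the last joint's range is limited). The gripper opens to 85 mm and grips with 20 to 120 N. Pads are 22 mm wide; open, the fingers measure 114 mm over their backs; the gripper's body (76 mm by 85 mm) begins 54 mm behind the grasp point. The pads swing forward as they close: fully open they stand 13 mm farther back than shut.
Start: joints at [67.666, 4.979, 10.078, 95.1, 0, 90], TCP at [0.209, 0.509, 0.231] pointing down, gripper open.
Joint ranges: [-179.16, 179.16], [-48.56, 103.87], [-65.8, 70.77], [-126.05, 130.52], [-82.76, 87.17], [-180, 180]. Speed limits (degrees/s): [127.2, 127.2, 147.25, 180, 180, 180].

### API

Orientations are given as [roll, pitch, yaw] about the fixed x, y, z axes, in that order (R = Rz(yaw) Ry(pitch) Rx(roll)).
In Python, from workcell import bot gives the robot as it stands.
- The arm moves only by the shell command python3 -m crank 'ROWS' [FORCE]. ROWS is JSON, a list of rows, each an object with "gripper": the finger opening in mm, from 0 to 85.4; "travel": the shift along the tool's x, y, z in mm, a list of three; "twist": the turn, a rotation vector about the tool's x, y, z in rad, a list of three. In form: [{"gripper": gripper, "travel": [tx, ty, tz], "twist": [rx, ry, rz]}, ...]. A call has 1 to 12 rows; each row shifts and turns the commanded pose from where the row before left it, along the tool's axes as they then stand; what a row does not reach is not made up. A row lasts 1/8 s, in which the tool goes at most 62.5 mm and 10.7 degrees, less where a joint would pass 70% of its speed; a pose out of reach is approached as far as the arm can. A call is refused whole if a number of a shift passes 62.5 or a number of a turn 0.188, either way. A call with a gripper value outside its range is refused whole. The fingers move at their own pace and stop on an object; FORCE is the grip in N (left out, the last holds). Time passes only in rows, so rows that do not move let the fingers close. It gives the time, the measured TCP pose, the force, the opening and the grip force at its end, in the units of the state.
- bot.get_obs(): the state, without advancing time (a new reading comes with each control period).
- bot.camera(name): name is "scene" or "top" or "wrist"; returns the picture (384x512x3 uint8, red, green, blue); there is no depth.
- bot.calibration(name): a dict with "vfov" (degrees; the focal length in pixels is half the picture's height over the tangent of half this angle, whatever the lens; pixels are square), "cx", "cy" (the principal point, pixels), "k1" (the pictures are not rectified: a ray, as slopes to the right and down, at radius r is drawn at 1 + k1 r^2 times it, then the intrinsics apply), "camera_from_world" (4x4, takes a point from world to camera coordinates). Camera axes: x right, y down, z forward; pixel columns grow to the right and rows downward; lengths in m; the calibration is good to about 2 mm. A picture is of the moment at which its call begins: read the wrist's pose just before it. calibration takes no time and is no camera call; for the wrist camera it gives the pose at the moment of the call.
- bot.job_done(): hands the job in; it is judged then, once.
The state is a dict: "time": time; "q": joint angles; "qd": joint speeds; "joint_efforts": joint torques, N m; "ee_pos": TCP position; "tcp_rot": TCP orientation; "wrist_force": force on the tool from outside, world axes, zero at the start; "torque": the same for the moment, N m; "opening": finger opening in m; "grasp_force": force on a finger pad.
Only numpy, scipy, OpenCV 4.12 (cv2) and the standard library are available. Lean on these libraries where they do the work, as an engineer would, in place of code of your own. Each camera call takes 0.05 s, during which the arm holds its last target. There are 200 camera calls.

### The job

Lift the flat-lying test glass off its felt rest, stand it upright on one of its two short narrow sides on the bench and let go of it. Then take it again by its frosted narrow sides, never touching the big clear faces, and hold it upright and still in the light beam midway between lamp and receiver, centred on the beam and with a clear face squarely towards the lamp. Finish while holding it there in the gripper; do not knock it against the jig, and leave the other things on the bench where they are.

Things in the scene. Friction and masses are not known exactly. Their poses are not given: they have to be found in the camera images.
- glass_center (a point): Centre of the test glass, a glass block 70 (its x) x 44 (y) x 18 mm (z), 0.14 kg. The two 70 x 44 faces (looking along its z) are clear and not to be touched; the 18 mm wide narrow sides all round are frosted white: grip across its y, 44 mm. Lies flat on the rest at the start, clear faces up and down, centre 39 mm above the bench; nothing holds it down.
- rest: Fixed grey felt block under the middle of the glass, which overhangs it on all sides: 46 mm long (its x, along the glass's length within 0.15 rad), 24 mm wide (its y), 30 mm tall; origin at the centre of its underside, on the bench.
- beam_mid (a point): Middle of the light beam of the fixed optical jig, 120 mm above the bench; x runs level along the beam from the round black lamp (-x) to the square grey receiver (+x), z is up. The two heads' faces stand 75 mm either side of this point (gap 150 mm). The gap is open above and to both sides. A thin pale line shows the beam: light only, it cannot be touched.
- jig: The fixed optical jig; origin on the bench straight below beam_mid, same axes. Base bar 310 mm long along the beam (x), 60 mm wide, 12 mm tall. On it two posts with heads, lamp and receiver, each at most 52 mm wide, reaching 26 mm above and below the beam and 75 mm back from its face.
- spool: Bystander, loose: solder reel, upright metal drum with two red flanges, 48 across, 46 tall mm; origin at its underside centre; leave it where it is.
- battery: Bystander, loose: flat grey and yellow battery brick, 105 x 34 x 28 mm; origin at its underside centre; leave it where it is.
- motor: Bystander, loose: small bare drone motor standing on its base a little beyond the rest, 28 across, 27 tall mm; origin at its underside centre; leave it where it is.
- propeller: Bystander, loose: three-blade propeller lying flat, 122 across, 8 tall mm; origin at its underside centre; leave it where it is.
- driver: Bystander, loose: screwdriver lying on the bench, 150 long mm; origin at its underside (near the middle of its length); leave it where it is.
- jar: Bystander, loose: small glass jar with a steel lid beside the jig, 40 across, 50 tall mm; origin at its underside centre; leave it where it is.
Mind the look-alikes: they are no part of the job. There is more than one size of the part that bears glass_center; the job needs the smallest.

How it is judged (in metres and radians):
On the way:
1. the glass stands upright on a short narrow side on the bench, let go and still ((angle between glass_center's own x axis and vertical below 0.12 rad or angle between glass_center's own x axis and vertical above 3.0216 rad) and height (world z) of glass_center between 0.031 and 0.039 m and contact force between the fingers and glass below 0.05 N and linear speed of glass below 0.02 m/s), for 0.3 s.
At the end, for the whole second after the job is handed in: The glass is gripped by the fingers (over 1 N), off the jig and still (under 20 mm/s), its centre within 25 mm of the beam's middle along the beam, 10 mm sideways and 14 mm in height, its length within 0.12 rad of vertical and its clear faces within 0.15 rad of square to the beam ((angle between glass_center's own x axis and vertical below 0.12 rad or angle between glass_center's own x axis and vertical above 3.0216 rad) and x of glass_center in the frame of beam_mid between -0.025 and 0.025 m and y of glass_center in the frame of beam_mid between -0.01 and 0.01 m and z of glass_center in the frame of beam_mid between -0.014 and 0.014 m and angle between the z axis of glass_center and the x axis of beam_mid, either way round below 0.15 rad and contact force between the fingers and glass above 1 N and contact force between glass and jig below 0.05 N and linear speed of glass below 0.02 m/s); the arm keeps its last pose, push and grip.
It fails at once if the gripper touches a clear face of the glass (contact force between any of the fingers, the arm and glass_c0 above 0.3 N).
It fails at once if the glass is knocked against the jig (over 2 N) (contact force between glass and jig above 2 N).
It fails at once if a bystander is moved by more than 30 mm (distance of any of spool, battery, motor, propeller, driver, jar from where it was at the start of the episode above 0.03 m).
It also fails if it takes over 67 s, if anything falls off the work surface, if the arm or the gripper's body presses on something with over 40 N, if the wrist force passes 120 N, or if a joint passes its speed limit or range.

## Working session

There is one attempt and no reset: what is moved stays moved. The work goes in short steps, Python scripts to look and compute and a shell command to move; the robot and the scene stay as the last step left them, time stands still between calls to the robot, and variables do not carry over. Pictures are saved under pics/ and viewed, at most 12 in all, crops included, and the job is handed in when it is done.

```bash
mkdir -p pics
cat > h.py <<'E'
import numpy as np, cv2
from workcell import bot
def K(c):
    f=192/np.tan(np.radians(c['vfov']/2)); return f
def ray(c,u,v):
    f=K(c); d=np.array([(u-c['cx'])/f,(v-c['cy'])/f]); s=d.copy()
    for _ in range(30): s=d/(1+c['k1']*(s@s))
    M=np.array(c['camera_from_world']); R=M[:3,:3]; o=-R.T@M[:3,3]
    r=R.T@np.array([s[0],s[1],1]); return o,r/np.linalg.norm(r)
def onz(c,u,v,z):
    o,r=ray(c,u,v); return o+r*(z-o[2])/r[2]
def tri(c1,p1,c2,p2):
    o,r=ray(c1,*p1); p,s=ray(c2,*p2)
    a=np.linalg.lstsq(np.array([r,-s]).T,p-o,rcond=None)[0]
    A,B=o+a[0]*r,p+a[1]*s; return (A+B)/2,np.linalg.norm(A-B)
def proj(c,P):
    M=np.array(c['camera_from_world']); q=M[:3,:3]@np.array(P)+M[:3,3]; s=q[:2]/q[2]; s=s*(1+c['k1']*(s@s)); f=K(c); return s*f+[c['cx'],c['cy']]
def shot(n,name):
    c=bot.calibration(n); im=bot.camera(n)[:,:,::-1].copy(); cv2.imwrite(f'pics/{name}.png',im); return c,im
E
python3 - <<'E'
from h import *
import json,pickle
ims=[]
C={}
for n in ['scene','top','wrist']:
    c,im=shot(n,n); ims.append(im);C[n]=c
    M=np.array(c['camera_from_world']);print(n,c['vfov'],c['k1'],(-M[:3,:3].T@M[:3,3]).round(3))
pickle.dump(C,open('C.pkl','wb'))
for n,i in zip(['scene','top'],ims): cv2.imwrite(f'pics/{n}_b.png',cv2.resize(i,(800,600),interpolation=cv2.INTER_CUBIC))
print(bot.get_obs())
E
```

```text
scene 48.61963023304605 -0.13497094063392245 [ 0.974 -0.683  0.922]
top 52.16298423058023 -0.03602529159427053 [0.431 0.002 1.265]
wrist 68.2292186543995 0.021407140755014285 [0.145 0.535 0.371]
{'time': 0.15, 'q': array([ 6.76674497e+01,  5.00383799e+00,  1.00431351e+01,  9.50971020e+01,
       -9.64134968e-04,  9.00002186e+01]), 'qd': array([-0.02307835, -0.09798503,  0.23852919,  0.06125443,  0.1060431 ,
        0.00669405]), 'joint_efforts': array([-1.80261477e-04, -5.20761824e+01,  4.65044832e+01,  1.38939492e-02,
       -2.15246487e-08,  2.08631542e-05]), 'ee_pos': array([0.20893082, 0.50859016, 0.23073048]), 'tcp_rot': array([-1.79942195e+02,  9.64355046e-04,  1.57667232e+02]), 'wrist_force': array([-0.61468701,  0.05296014, -0.68363931]), 'torque': array([0.01017878, 0.0242297 , 0.00963272]), 'grasp_force': 0.0, 'opening': 0.08582043801357002}
```

View pics/scene_b.png

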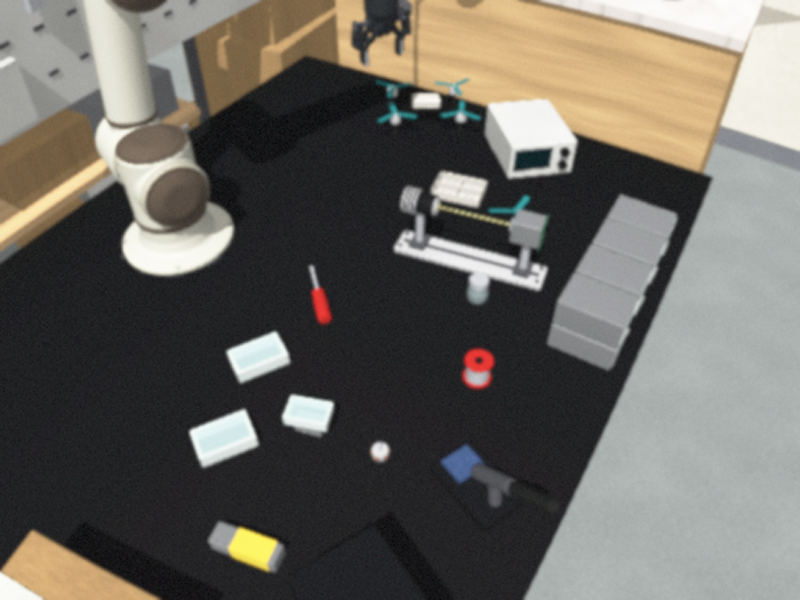

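View pics/top_b.png

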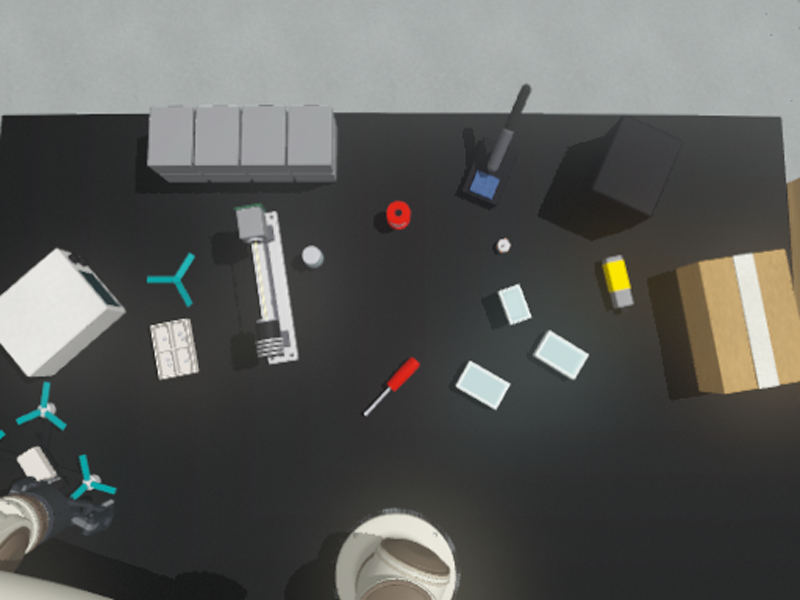

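The top view shows the small glass at (514,304), with two larger look-alikes at (483,385) and (561,355). The jig runs from the lamp at (268,338) to the receiver at (251,222), and the motor is at (503,245). In the scene view the small glass is at (308,412) and the beam runs from (438,207) to (512,222).

Run:
```python
from h import *
import pickle
C=pickle.load(open('C.pkl','rb'))
S=cv2.imread('pics/scene.png');T=cv2.imread('pics/top.png')
def blob(im,x,y,w,thr,name):
    x0,y0=int(x-w),int(y-w); g=im[y0:y0+2*w,x0:x0+2*w].min(2)
    n,l,st,ce=cv2.connectedComponentsWithStats((g>thr).astype(np.uint8))
    i=l[w,w] or 1+np.argmax(st[1:,4])
    cs,_=cv2.findContours((l==i).astype(np.uint8),0,1)
    c=max(cs,key=cv2.contourArea)+[x0,y0]; return c
k=.64
gt=blob(T,514*k,304*k,22,110,'t'); R=cv2.minAreaRect(gt); print('top rect',R)
bx=cv2.boxPoints(R); c=C['top']
P=np.array([onz(c,*p,.048) for p in bx]); print('corners@.048\n',P.round(4), 'ctr',P.mean(0).round(4))
e=P[1]-P[0],P[2]-P[1]
for q in e: print('edge',np.linalg.norm(q).round(4),np.degrees(np.arctan2(q[1],q[0])).round(1))
gs=blob(S,308*k,412*k,24,110,'s')
# top face quad in the scene: project top-guess corners, for check, and print contour hull approx
print('scene approx',cv2.approxPolyDP(cv2.convexHull(gs),2,True)[:,0].tolist())
for z in (.048,.03): print(z,[proj(C['scene'],[p[0],p[1],z]).round(1).tolist() for p in P])
def crop(im,x,y,w,h,s): x0,y0=int(x*k-w/2),int(y*k-h/2); print(x0,y0); return cv2.resize(im[y0:y0+h,x0:x0+w],None,fx=s,fy=s,interpolation=cv2.INTER_CUBIC)
a=crop(T,264,285,110,120,5); b=crop(S,475,235,125,120,5)
o=np.zeros((600,1175,3),np.uint8);o[:,:550]=a;o[:,550:]=b
cv2.imwrite('pics/jig.png',cv2.resize(o,(800,408)))
```

```text
top rect ((329.1313781738281, 194.3612823486328), (23.836576461791992, 15.036694526672363), 70.01689910888672)
corners@.048
 [[ 0.5628 -0.2062  0.048 ]
 [ 0.579  -0.251   0.048 ]
 [ 0.5085 -0.275   0.048 ]
 [ 0.4926 -0.2303  0.048 ]] ctr [ 0.5357 -0.2406  0.048 ]
edge 0.0477 -70.2
edge 0.0745 -161.2
scene approx [[185, 253], [211, 256], [213, 260], [208, 276], [202, 278], [182, 271], [180, 265]]
0.048 [[213.3, 256.9], [208.2, 272.6], [179.3, 266.9], [185.2, 251.7]]
0.03 [[213.8, 261.1], [208.8, 276.7], [180.2, 271.0], [186.0, 255.8]]
113 122
241 90
```

View pics/jig.png

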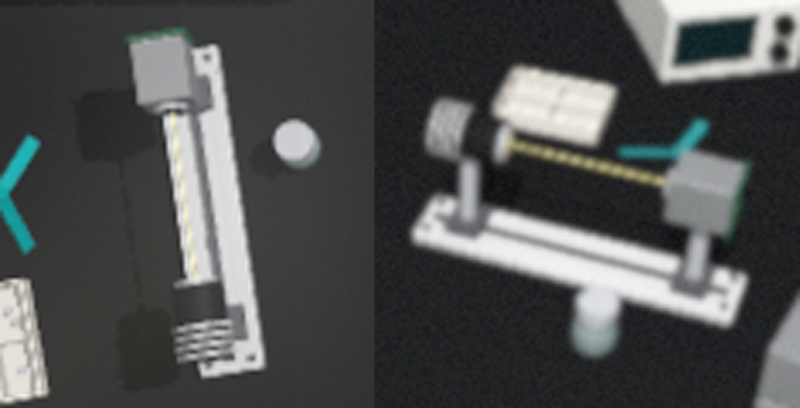

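The crops show the jig's beam ends: top view about (171,108) and (197,283), scene view (510,145) and (668,183). The bar corners in the scene view are about (437,198), (412,232), (728,318) and (748,272).

Run:
```python
from h import *
import pickle
C=pickle.load(open('C.pkl','rb'));t,s=C['top'],C['scene'];f=3.404
tp=lambda x,y:(113+x/f-.4,122+y/f-.4); sp=lambda x,y:(241+(x-374.5)/f-.4,90+y/f-.4)
for n,a,b in [('lamp',(197,283),(510,145)),('rec',(171,108),(668,183))]: print(n,*tri(t,tp(*a),s,sp(*b)), 'top@.12',onz(t,*tp(*a),.12).round(4))
Q=np.array([onz(s,*sp(*p),.012) for p in [(437,198),(412,232),(728,318),(748,272)]]);print(Q.round(4),Q.mean(0).round(4))
L=(Q[2]+Q[3]-Q[0]-Q[1])/2;print(np.linalg.norm(L),np.degrees(np.arctan2(L[1],L[0])))
a=onz(t,*tp(197,283),.12);b=onz(t,*tp(171,108),.12);d=b-a;print('beam mid',(a+b)/2,np.linalg.norm(d),np.degrees(np.arctan2(d[1],d[0])))
a=onz(t,*tp(218,46),.012);b=onz(t,*tp(264,366),.012);d=a-b;print('bar right edge',a,b,np.linalg.norm(d),np.degrees(np.arctan2(d[1],d[0])))
for n,p in dict(motor=(503,245),jar=(312,257),spool=(398,215),drv=(400,380)).items(): print(n,onz(t,p[0]*.64,p[1]*.64,.03).round(3))
```

```text
lamp [0.50253983 0.24056683 0.11752679] 0.0049049124047434 top@.12 [0.5004 0.2386 0.12  ]
rec [0.65116581 0.26265669 0.12240164] 0.002200840113197382 top@.12 [0.6526 0.2638 0.12  ]
[[0.4221 0.2533 0.012 ]
 [0.4275 0.1979 0.012 ]
 [0.7311 0.2459 0.012 ]
 [0.7235 0.3123 0.012 ]] [0.576  0.2523 0.012 ]
0.3072210876561424 10.02884513682533
beam mid [0.57647655 0.25122286 0.12      ] 0.15429504219171877 9.411194601764869
bar right edge [0.73345664 0.2448939  0.012     ] [0.42920251 0.1972045  0.012     ] 0.3079689191033573 8.908175466109709
motor [ 0.658 -0.224  0.03 ]
jar [0.634 0.167 0.03 ]
spool [ 0.721 -0.009  0.03 ]
drv [ 0.385 -0.012  0.03 ]
```

```bash
python3 -m crank '[{"gripper":85,"travel":[-15,-14,0],"twist":[0,0,-0.06]},{"gripper":85,"travel":[-36,-35,0],"twist":[0,0,0]},{"gripper":85,"travel":[-36,-35,0],"twist":[0,0,0]}]' 60; python3 -c "
from h import *
print(bot.get_obs()['q'].round(2))"
```

```text
time: 0.52
ee_pos: [0.2632, 0.3994, 0.2308]
tcp_rot: [-180.0, -0.0, 161.2]
wrist_force: [0.6, -1.0, 0.3]
opening: 0.085
grasp_force: 0.0
[ 5.662e+01 -4.780e+00  2.500e-01  9.508e+01 -1.000e-02  7.545e+01]
```

```bash
python3 -m crank '[{"gripper":85,"travel":[-33,-37,0],"twist":[0,0,0]},{"gripper":85,"travel":[-33,-37,0],"twist":[0,0,0]},{"gripper":85,"travel":[-33,-37,0],"twist":[0,0,0]},{"gripper":85,"travel":[-33,-37,0],"twist":[0,0,0]},{"gripper":85,"travel":[-33,-37,0],"twist":[0,0,0]},{"gripper":85,"travel":[-33,-37,0],"twist":[0,0,0]},{"gripper":85,"travel":[-33,-37,0],"twist":[0,0,0]},{"gripper":85,"travel":[-33,-37,0],"twist":[0,0,0]},{"gripper":85,"travel":[-33,-37,0],"twist":[0,0,0]},{"gripper":85,"travel":[-33,-37,0],"twist":[0,0,0]},{"gripper":85,"travel":[-33,-37,0],"twist":[0,0,0]},{"gripper":85,"travel":[-33,-37,0],"twist":[0,0,0]}]'; python3 -m crank '[{"gripper":85,"travel":[-33,-37,0],"twist":[0,0,0]},{"gripper":85,"travel":[-33,-37,0],"twist":[0,0,0]},{"gripper":85,"travel":[0,0,0],"twist":[0,0,-0.165]},{"gripper":85,"travel":[0,0,0],"twist":[0,0,-0.165]},{"gripper":85,"travel":[0,0,0],"twist":[0,0,-0.165]},{"gripper":85,"travel":[0,0,0],"twist":[0,0,-0.165]},{"gripper":85,"travel":[0,0,0],"twist":[0,0,0]}]'; python3 -c "
from h import *
print(bot.get_obs()['q'].round(2))
shot('wrist','w1')"
```

```text
time: 2.02
ee_pos: [0.4942, -0.1495, 0.2311]
tcp_rot: [180.0, -0.0, 161.1]
wrist_force: [0.2, 0.7, 0.3]
opening: 0.0851
grasp_force: 0.0
time: 2.9
ee_pos: [0.5323, -0.2392, 0.231]
tcp_rot: [180.0, -0.0, -161.1]
wrist_force: [0.4, -0.4, -0.2]
opening: 0.0847
grasp_force: 0.0
[-24.2    9.72  15.28  95.59  -0.   -43.05]
```

View pics/w1.png

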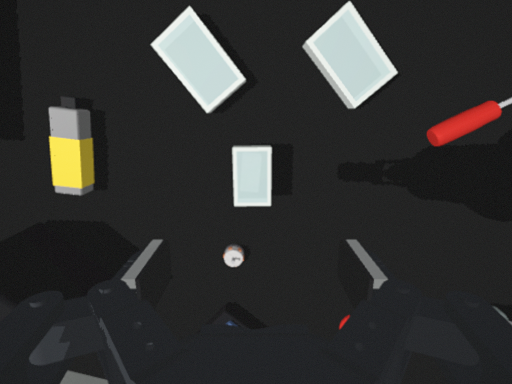

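The wrist view shows the small glass at about (252,176), aligned with the gripper, the motor at (233,256) and the two larger glasses farther up.

Run:
```python
from h import *
c=bot.calibration('wrist'); im=cv2.imread('pics/w1.png')
n,l,st,ce=cv2.connectedComponentsWithStats((im.min(2)>110).astype(np.uint8))
m=(l==l[176,252]).astype(np.uint8); cs,_=cv2.findContours(m,0,1); g=max(cs,key=cv2.contourArea)
R=cv2.minAreaRect(g);print(R)
P=np.array([onz(c,*(p),.048) for p in cv2.boxPoints(R)]);print(P.round(4),P.mean(0).round(4))
for q in (P[1]-P[0],P[2]-P[1]): print(np.linalg.norm(q).round(4),np.degrees(np.arctan2(q[1],q[0])).round(2))
import pickle
C=pickle.load(open('C.pkl','rb'));print('height',tri(c,R[0],C['top'],(329.13,194.36)))
```

```text
((251.5, 176.0), (60.0, 39.0), 90.0)
[[ 0.5112 -0.2738  0.048 ]
 [ 0.497  -0.2319  0.048 ]
 [ 0.5647 -0.2077  0.048 ]
 [ 0.5798 -0.2522  0.048 ]] [ 0.5382 -0.2414  0.048 ]
0.0442 108.75
0.0719 19.71
height (array([ 0.5365248 , -0.24128379,  0.04689048]), np.float64(0.0018088667970114513))
```

```bash
python3 -m crank '[{"gripper":85,"travel":[0,0,0],"twist":[0,0.153,0]},{"gripper":85,"travel":[0,0,0],"twist":[0,0.153,0]},{"gripper":85,"travel":[0,0,0],"twist":[0,0.153,0]},{"gripper":85,"travel":[0,0,0],"twist":[0,0.152,0]},{"gripper":85,"travel":[-22,-0.6,35],"twist":[0,0,0]},{"gripper":85,"travel":[-22,-0.7,35],"twist":[0,0,0]},{"gripper":85,"travel":[-22,-0.7,35],"twist":[0,0,0]},{"gripper":85,"travel":[0,0,0],"twist":[0,0,0]}]'
python3 - <<'E'
from h import *
from scipy.spatial.transform import Rotation as Ro
o=bot.get_obs();print(o['q'].round(1)); R=Ro.from_euler('xyz',o['tcp_rot'],degrees=True).as_matrix()
C=np.array([.5375,-.241,.039]);print((R.T@(C+R[:,2]*.02-o['ee_pos'])*1000).round(1),R.round(3))
E
```

```text
time: 3.95
ee_pos: [0.5258, -0.2427, 0.1047]
tcp_rot: [179.9, -35.3, -161.2]
wrist_force: [-0.7, -0.6, 0.2]
opening: 0.0849
grasp_force: 0.0
[-15.6  38.5  31.5 113.4 -19.  -29.2]
[-47.4  -2.3  66.9] [[-0.773 -0.322 -0.547]
 [-0.264  0.947 -0.185]
 [ 0.578  0.002 -0.816]]
```

```bash
python3 -m crank '[{"gripper":85,"travel":[-19,-0.9,27],"twist":[0,0,0]},{"gripper":85,"travel":[-19,-0.9,27],"twist":[0,0,0]},{"gripper":85,"travel":[-9.4,-0.5,12.9],"twist":[0,0,0]},{"gripper":85,"travel":[0,0,0],"twist":[0,0,0]},{"gripper":85,"travel":[0,0,0],"twist":[0,0,0]}]'
python3 - <<'E'
from h import *
from scipy.spatial.transform import Rotation as Ro
o=bot.get_obs();print(o['q'].round(1)); R=Ro.from_euler('xyz',o['tcp_rot'],degrees=True).as_matrix()
C=np.array([.5375,-.241,.039]);print((R.T@(C+R[:,2]*.02-o['ee_pos'])*1000).round(1))
shot('wrist','w2')
E
```

```text
time: 4.58
ee_pos: [0.529, -0.2453, 0.0272]
tcp_rot: [-179.9, -34.9, -161.2]
wrist_force: [-1.0, 0.4, 0.4]
opening: 0.085
grasp_force: 0.0
[-15.7  40.1  25.5 105.3 -19.  -29.5]
[-1.   1.3  4.9]
```

View pics/w2.png

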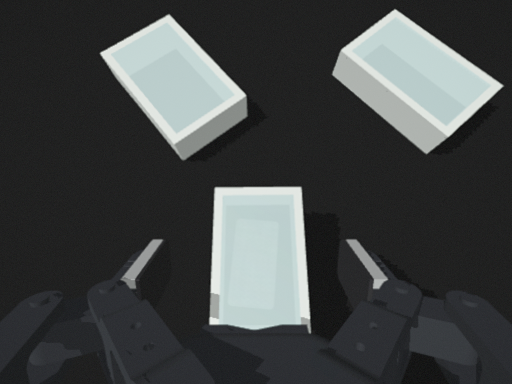

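The glass lies between the open pads, about centred, with its sides at columns 212 and 308 and the pads at 163 and 347. I'll advance a little, then close.

```bash
python3 -m crank '[{"gripper":85,"travel":[0,1,5],"twist":[0,0,0]},{"gripper":85,"travel":[0,0,0],"twist":[0,0,0]},{"gripper":60,"travel":[0,0,0],"twist":[0,0,0]},{"gripper":50,"travel":[0,0,0],"twist":[0,0,0]},{"gripper":40,"travel":[0,0,0],"twist":[0,0,0]},{"gripper":40,"travel":[0,0,0],"twist":[0,0,0]},{"gripper":40,"travel":[0,0,0],"twist":[0,0,0]},{"gripper":40,"travel":[0,0,0],"twist":[0,0,0]}]' 50
```

```text
time: 5.62
ee_pos: [0.5255, -0.2451, 0.0216]
tcp_rot: [-180.0, -35.0, -161.1]
wrist_force: [2.0, 0.5, 2.8]
opening: 0.0432
grasp_force: 51.2
```

```bash
python3 -m crank '[{"gripper":40,"travel":[14,0,-20],"twist":[0,0,0]},{"gripper":40,"travel":[20,0,-28],"twist":[0,0,0]},{"gripper":40,"travel":[20,0,-28],"twist":[0,0,0]},{"gripper":40,"travel":[20,0,-28],"twist":[0,0,0]},{"gripper":40,"travel":[0,0,0],"twist":[0,-0.13,0]},{"gripper":40,"travel":[0,0,0],"twist":[0,-0.16,0]},{"gripper":40,"travel":[0,0,0],"twist":[0,-0.16,0]},{"gripper":40,"travel":[0,0,0],"twist":[0,-0.16,0]},{"gripper":40,"travel":[0,0,0],"twist":[0,0,0]}]'; python3 -c "
from h import *
o=bot.get_obs();print(o['q'].round(1))"
```

```text
time: 6.75
ee_pos: [0.522, -0.2459, 0.1495]
tcp_rot: [-180.0, -0.0, -161.2]
wrist_force: [-0.0, -0.2, -1.1]
opening: 0.0435
grasp_force: 51.2
[-25.2   7.8   4.1  86.3  -0.  -44. ]
```

```bash
python3 -m crank '[{"gripper":40,"travel":[-24,25,0],"twist":[0,0,0]},{"gripper":40,"travel":[-24,25,0],"twist":[0,0,0]},{"gripper":40,"travel":[-24,25,0],"twist":[0,0,0]},{"gripper":40,"travel":[-24,25,0],"twist":[0,0,0]},{"gripper":40,"travel":[0,0,0],"twist":[0,-0.16,0]},{"gripper":40,"travel":[0,0,0],"twist":[0,-0.16,0]},{"gripper":40,"travel":[0,0,0],"twist":[0,-0.16,0]},{"gripper":40,"travel":[0,0,0],"twist":[0,-0.16,0]},{"gripper":40,"travel":[0,0,0],"twist":[0,-0.16,0]},{"gripper":40,"travel":[0,0,0],"twist":[0,-0.16,0]},{"gripper":40,"travel":[0,0,0],"twist":[0,0,0]},{"gripper":40,"travel":[0,0,0],"twist":[0,0,0]}]'; python3 -c "
from h import *
o=bot.get_obs();print(o['q'].round(1));
c,s=shot('scene','s3');c,w=shot('wrist','w3')
x,y=proj(bot.calibration('scene'),[.57,-.12,.15]).astype(int);print(x,y)
a=cv2.resize(s[y-60:y+60,x-60:x+60],(400,400),interpolation=2);b=cv2.resize(w,(400,300))
o=np.zeros((400,800,3),np.uint8);o[:,:400]=a;o[:300,400:]=b;cv2.imwrite('pics/c3.png',o)"
```

```text
time: 8.25
ee_pos: [0.5839, -0.1201, 0.1504]
tcp_rot: [-179.9, 54.8, -161.0]
wrist_force: [0.6, -0.2, -0.4]
opening: 0.0432
grasp_force: 51.4
[-28.3 -27.7 -44.3  29.4  36.8 -31.9]
232 208
```

View pics/c3.png

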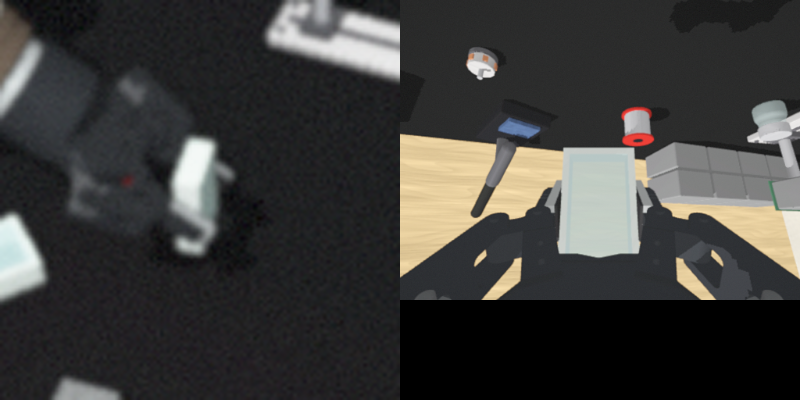

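The glass is held upright in both the scene and wrist views. Now I'll lower it.

```bash
python3 -m crank '[{"gripper":40,"travel":[18,0,12.7],"twist":[0,0,0]},{"gripper":40,"travel":[18,0,12.7],"twist":[0,0,0]},{"gripper":40,"travel":[18,0,12.7],"twist":[0,0,0]},{"gripper":40,"travel":[18,0,12.7],"twist":[0,0,0]},{"gripper":40,"travel":[14,0,9.8],"twist":[0,0,0]},{"gripper":40,"travel":[10,0,7],"twist":[0,0,0]},{"gripper":40,"travel":[0,0,0],"twist":[0,0,0]},{"gripper":40,"travel":[0,0,0],"twist":[0,0,0]}]'; python3 -m crank '[{"gripper":40,"travel":[1.6,0,1.2],"twist":[0,0,0]},{"gripper":40,"travel":[0,0,0],"twist":[0,0,0]}]'; python3 -c "
from h import *
o=bot.get_obs();print(o['q'].round(1))"
```

```text
time: 9.35
ee_pos: [0.5837, -0.1198, 0.0326]
tcp_rot: [-179.9, 55.0, -161.0]
wrist_force: [-1.0, 0.5, -1.5]
opening: 0.0432
grasp_force: 51.4
time: 9.6
ee_pos: [0.5831, -0.1197, 0.0298]
tcp_rot: [-180.0, 55.0, -161.1]
wrist_force: [-1.5, 1.0, -0.9]
opening: 0.0431
grasp_force: 51.4
[-28.3 -19.4 -53.3  12.   36.9 -31.8]
```

Expected contact at TCP z of about 0.0235.

```bash
for i in 1 2; do python3 -m crank '[{"gripper":40,"travel":[1.2,0,0.9],"twist":[0,0,0]},{"gripper":40,"travel":[0,0,0],"twist":[0,0,0]}]' | grep -E "ee_pos|wrist"; done; for i in 1 2 3 4; do python3 -m crank '[{"gripper":40,"travel":[0.8,0,0.6],"twist":[0,0,0]},{"gripper":40,"travel":[0,0,0],"twist":[0,0,0]}]' | grep -E "ee_pos|wrist"; done
```

```text
ee_pos: [0.583, -0.1196, 0.0278]
wrist_force: [-0.5, 1.1, -1.8]
ee_pos: [0.583, -0.1195, 0.0263]
wrist_force: [-0.6, 0.0, -2.2]
ee_pos: [0.5831, -0.1195, 0.0253]
wrist_force: [-0.5, 0.1, -1.9]
ee_pos: [0.5831, -0.1195, 0.0243]
wrist_force: [0.6, 1.3, -1.9]
ee_pos: [0.5832, -0.1195, 0.0234]
wrist_force: [0.4, -0.3, -0.4]
ee_pos: [0.5835, -0.1195, 0.0229]
wrist_force: [1.1, -0.5, -0.3]
```

```bash
for i in 1 2; do python3 -m crank '[{"gripper":40,"travel":[0.8,0,0.6],"twist":[0,0,0]},{"gripper":40,"travel":[0,0,0],"twist":[0,0,0]}]' | grep -E "ee_pos|wrist|tcp_rot"; done
```

```text
ee_pos: [0.5839, -0.1195, 0.0228]
tcp_rot: [-179.9, 55.1, -161.0]
wrist_force: [-3.2, 1.2, 5.6]
ee_pos: [0.5845, -0.1196, 0.0229]
tcp_rot: [-179.8, 55.2, -160.9]
wrist_force: [-6.1, 1.5, 11.1]
```

```bash
python3 -m crank '[{"gripper":40,"travel":[-1.4,0,-1],"twist":[0,0,0]},{"gripper":40,"travel":[0,0,0],"twist":[0,0,0]},{"gripper":44,"travel":[0,0,0],"twist":[0,0,0]},{"gripper":47,"travel":[0,0,0],"twist":[0,0,0]},{"gripper":52,"travel":[0,0,0],"twist":[0,0,0]},{"gripper":60,"travel":[0,0,0],"twist":[0,0,0]},{"gripper":75,"travel":[0,0,0],"twist":[0,0,0]},{"gripper":85,"travel":[0,0,0],"twist":[0,0,0]},{"gripper":85,"travel":[0,0,0],"twist":[0,0,0]},{"gripper":85,"travel":[0,0,0],"twist":[0,0,0]}]' 20; python3 -c "
from h import *
c,s=shot('scene','s4');c,w=shot('wrist','w4')
x,y=proj(bot.calibration('scene'),[.57,-.12,.04]).astype(int);print(x,y)
a=cv2.resize(s[y-60:y+60,x-60:x+60],(400,400),interpolation=2);b=cv2.resize(w,(400,300))
o=np.zeros((400,800,3),np.uint8);o[:,:400]=a;o[:300,400:]=b;cv2.imwrite('pics/c4.png',o)"
```

```text
time: 12.85
ee_pos: [0.5833, -0.1195, 0.0222]
tcp_rot: [-180.0, 54.9, -161.1]
wrist_force: [0.1, 0.7, -0.4]
opening: 0.0852
grasp_force: 0.0
234 236
```

View pics/c4.png

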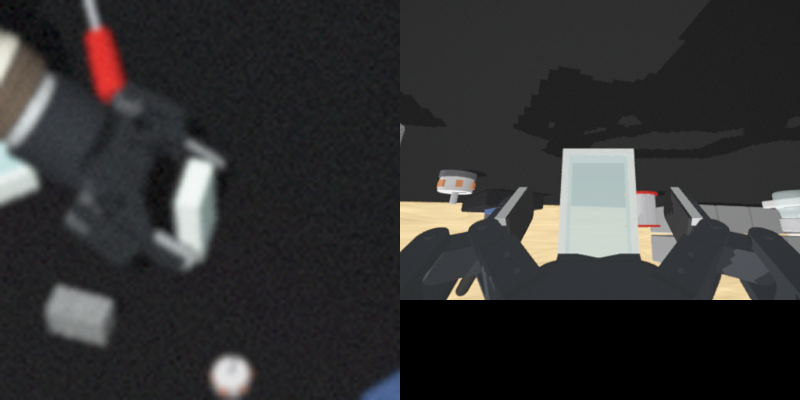

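The glass stands free on the bench: in the wrist crop it is clear between the open pads. Next I retract, rise and turn the tool vertical.

```bash
python3 -m crank '[{"gripper":85,"travel":[0,0,-10],"twist":[0,0,0]},{"gripper":85,"travel":[0,0,-20],"twist":[0,0,0]},{"gripper":85,"travel":[0,0,-25],"twist":[0,0,0]},{"gripper":85,"travel":[0,0,-25],"twist":[0,0,0]},{"gripper":85,"travel":[-24,0,-17],"twist":[0,0,0]},{"gripper":85,"travel":[-24,0,-17],"twist":[0,0,0]},{"gripper":85,"travel":[-24,0,-17],"twist":[0,0,0]},{"gripper":85,"travel":[-24,0,-17],"twist":[0,0,0]},{"gripper":85,"travel":[0,0,0],"twist":[0,0.16,0]},{"gripper":85,"travel":[0,0,0],"twist":[0,0.16,0]},{"gripper":85,"travel":[0,0,0],"twist":[0,0.16,0]},{"gripper":85,"travel":[0,0,0],"twist":[0,0.16,0]}]'; python3 -m crank '[{"gripper":85,"travel":[0,0,0],"twist":[0,0.16,0]},{"gripper":85,"travel":[0,0,0],"twist":[0,0.16,0]},{"gripper":85,"travel":[0,0,0],"twist":[0,0,0]},{"gripper":85,"travel":[0,0,0],"twist":[0,0,0]}]';python3 -c "
from h import *
o=bot.get_obs();print(o['q'].round(1))
c,w=shot('wrist','w5');import pickle;pickle.dump(c,open('w5.pkl','wb'))
for z in (0,.07): print(proj(c,[.567,-.125,z]))"
```

```text
time: 14.45
ee_pos: [0.5203, -0.1412, 0.1874]
tcp_rot: [-179.9, 18.1, -161.0]
wrist_force: [0.5, -0.7, 0.1]
opening: 0.0851
grasp_force: 0.0
time: 14.95
ee_pos: [0.5206, -0.1409, 0.186]
tcp_rot: [180.0, 0.0, -161.1]
wrist_force: [-0.3, -0.4, 0.3]
opening: 0.085
grasp_force: 0.0
[-15.2   2.8   2.7  89.9   0.  -34.1]
[254.80687629 211.53060435]
[255.03182104 235.85445436]
```

View pics/w5.png

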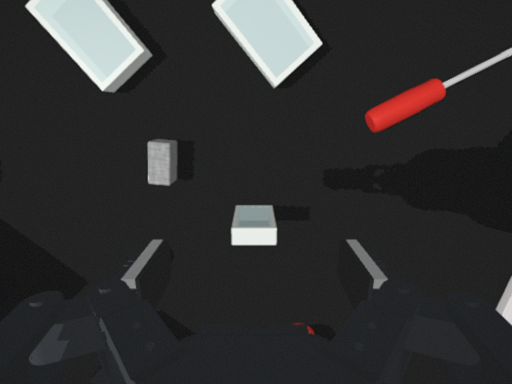

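The glass still stands, and its white top side spans about columns 231–277 and rows 228–245. I'll measure that face.

Run:
```python
from h import *
import pickle
c=pickle.load(open('w5.pkl','rb')); im=cv2.imread('pics/w5.png')
m=(im.min(2)>200).astype(np.uint8); n,l,st,ce=cv2.connectedComponentsWithStats(m)
m=(l==l[237,254]).astype(np.uint8); cs,_=cv2.findContours(m,0,1); g=max(cs,key=cv2.contourArea);R=cv2.minAreaRect(g[:,0][g[:,0,1]>226])
print(R); B=cv2.boxPoints(R);P=np.array([onz(c,*p,.07) for p in B]);print(P.round(4),P.mean(0).round(4))
for q in (P[1]-P[0],P[2]-P[1]): print(np.linalg.norm(q).round(4),np.degrees(np.arctan2(q[1],q[0])).round(2))
o=bot.get_obs();from scipy.spatial.transform import Rotation as Ro
R=Ro.from_euler('xyz',o['tcp_rot'],degrees=True).as_matrix()
print('go',(R.T@(P.mean(0)-o['ee_pos'])*1000).round(1))
```

```text
((253.99996948242188, 236.0), (15.999998092651367, 43.99999237060547), 90.0)
[[ 0.5664 -0.149   0.07  ]
 [ 0.5524 -0.1083  0.07  ]
 [ 0.5686 -0.1024  0.07  ]
 [ 0.5828 -0.1438  0.07  ]] [ 0.5675 -0.1259  0.07  ]
0.0431 108.94
0.0172 20.17
go [-49.5  -0.9 116.6]
```

```bash
python3 -m crank '[{"gripper":85,"travel":[-25,-0.5,0],"twist":[0,0,0]},{"gripper":85,"travel":[-24.5,-0.4,0],"twist":[0,0,0]},{"gripper":85,"travel":[0,0,0],"twist":[0,0,0]},{"gripper":85,"travel":[0,0,30],"twist":[0,0,0]},{"gripper":85,"travel":[0,0,30],"twist":[0,0,0]},{"gripper":85,"travel":[0,0,30],"twist":[0,0,0]},{"gripper":85,"travel":[0,0,0],"twist":[0,0,0]},{"gripper":85,"travel":[0,0,0],"twist":[0,0,0]}]'; python3 -c "
from h import *
shot('wrist','w6')"
```

```text
time: 16.0
ee_pos: [0.5678, -0.1262, 0.0978]
tcp_rot: [-179.9, 0.1, -161.1]
wrist_force: [-0.3, -0.0, 0.8]
opening: 0.0855
grasp_force: 0.0
```

View pics/w6.png

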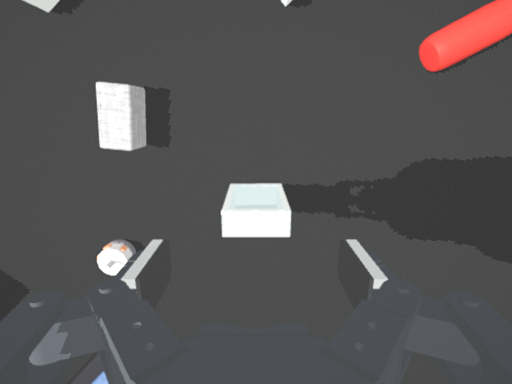

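The top side of the glass, at columns 222–290, is centred between the pads (163 and 347). Now I lower and grip.

```bash
python3 -m crank '[{"gripper":85,"travel":[0,0,25],"twist":[0,0,0]},{"gripper":85,"travel":[0,0,25],"twist":[0,0,0]},{"gripper":85,"travel":[0,0,23],"twist":[0,0,0]},{"gripper":85,"travel":[0,0,0],"twist":[0,0,0]},{"gripper":85,"travel":[0,0,0],"twist":[0,0,0]},{"gripper":60,"travel":[0,0,0],"twist":[0,0,0]},{"gripper":50,"travel":[0,0,0],"twist":[0,0,0]},{"gripper":46,"travel":[0,0,0],"twist":[0,0,0]},{"gripper":40,"travel":[0,0,0],"twist":[0,0,0]},{"gripper":40,"travel":[0,0,0],"twist":[0,0,0]},{"gripper":40,"travel":[0,0,0],"twist":[0,0,0]},{"gripper":40,"travel":[0,0,0],"twist":[0,0,0]}]' 50
python3 -m crank '[{"gripper":40,"travel":[0,0,-15],"twist":[0,0,0]},{"gripper":40,"travel":[0,0,-40],"twist":[0,0,0]},{"gripper":40,"travel":[0,0,-50],"twist":[0,0,0]},{"gripper":40,"travel":[0,0,-50],"twist":[0,0,0]},{"gripper":40,"travel":[0,0,-50],"twist":[0,0,0]},{"gripper":40,"travel":[0,0,-25],"twist":[0,0,0]},{"gripper":40,"travel":[0,0,0],"twist":[0,0,0]}]'; python3 -c "
from h import *
o=bot.get_obs();print(o['q'].round(1))"
```

```text
time: 17.55
ee_pos: [0.5681, -0.1258, 0.0232]
tcp_rot: [-180.0, -0.0, -161.1]
wrist_force: [-1.5, 0.3, 5.5]
opening: 0.0434
grasp_force: 51.2
time: 18.42
ee_pos: [0.5686, -0.1258, 0.255]
tcp_rot: [-179.9, 0.1, -161.1]
wrist_force: [0.1, -1.2, -1.8]
opening: 0.0434
grasp_force: 51.1
[-12.5  10.   18.3  98.1  -0.  -31.4]
```

```bash
python3 -m crank '[{"gripper":40,"travel":[-6.5,17.7,0],"twist":[0,0,0]},{"gripper":40,"travel":[-13,35.4,0],"twist":[0,0,0]},{"gripper":40,"travel":[-13,35.4,0],"twist":[0,0,0]},{"gripper":40,"travel":[-13,35.4,0],"twist":[0,0,0]},{"gripper":40,"travel":[-13,35.4,0],"twist":[0,0,0]},{"gripper":40,"travel":[-13,35.4,0],"twist":[0,0,0]},{"gripper":40,"travel":[-13,35.4,0],"twist":[0,0,0]},{"gripper":40,"travel":[-13,35.4,0],"twist":[0,0,0]},{"gripper":40,"travel":[-13,35.4,0],"twist":[0,0,0]},{"gripper":40,"travel":[-13,35.4,0],"twist":[0,0,0]},{"gripper":40,"travel":[-6.5,17.7,0],"twist":[0,0,0.085]},{"gripper":40,"travel":[0,0,0],"twist":[0,0,0.084]}]'; python3 -m crank '[{"gripper":40,"travel":[0,0,0],"twist":[0,0,0]},{"gripper":40,"travel":[0,0,0],"twist":[0,0,0]}]'
python3 - <<'E'
from h import *
c,s=shot('scene','s7');c,t=shot('top','t7');c,w=shot('wrist','w7')
x,y=proj(bot.calibration('scene'),[.57,.25,.18]).astype(int)
a=cv2.resize(s[y-60:y+60,x-60:x+60],(400,400),interpolation=2);b=cv2.resize(w,(400,300))
o=np.zeros((400,800,3),np.uint8);o[:,:400]=a;o[:300,400:]=b;cv2.imwrite('pics/c7.png',o)
E
```

```text
time: 19.92
ee_pos: [0.5749, 0.2537, 0.2502]
tcp_rot: [-180.0, -0.3, -170.8]
wrist_force: [-0.3, 0.3, -1.4]
opening: 0.0433
grasp_force: 51.2
time: 20.18
ee_pos: [0.5757, 0.2515, 0.2518]
tcp_rot: [-180.0, -0.1, -170.7]
wrist_force: [-0.5, -0.1, -0.5]
opening: 0.044
grasp_force: 51.2
```

View pics/c7.png

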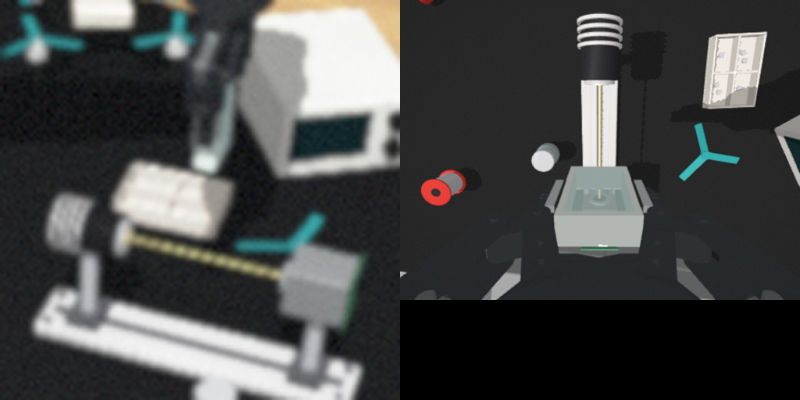

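The wrist view shows the glass at columns 555–642 centred over the beam at column 599, with the clear face towards the lamp. Next, lower it.

```bash
python3 -m crank '[{"gripper":40,"travel":[0,0,12],"twist":[0,0,0]},{"gripper":40,"travel":[0,0,24],"twist":[0,0,0]},{"gripper":40,"travel":[0,0,24],"twist":[0,0,0]},{"gripper":40,"travel":[0,0,24],"twist":[0,0,0]},{"gripper":40,"travel":[0,0,24],"twist":[0,0,0]},{"gripper":40,"travel":[0,0,22],"twist":[0,0,0]},{"gripper":40,"travel":[0,0,13],"twist":[0,0,0]},{"gripper":40,"travel":[0,0,0],"twist":[0,0,0]},{"gripper":40,"travel":[0,0,0],"twist":[0,0,0]},{"gripper":40,"travel":[0,0,0],"twist":[0,0,0]},{"gripper":40,"travel":[0,0,0],"twist":[0,0,0]}]'
python3 - <<'E'
from h import *
c,s=shot('scene','s8');c,w=shot('wrist','w8')
x,y=proj(bot.calibration('scene'),[.57,.25,.12]).astype(int)
a=cv2.resize(s[y-60:y+60,x-60:x+60],(400,400),interpolation=2);b=cv2.resize(w,(400,300))
o=np.zeros((400,800,3),np.uint8);o[:,:400]=a;o[:300,400:]=b;cv2.imwrite('pics/c8.png',o)
E
```

```text
time: 21.7
ee_pos: [0.5764, 0.2514, 0.1102]
tcp_rot: [180.0, -0.0, -170.8]
wrist_force: [0.6, -0.1, -0.7]
opening: 0.0435
grasp_force: 51.2
```

View pics/c8.png

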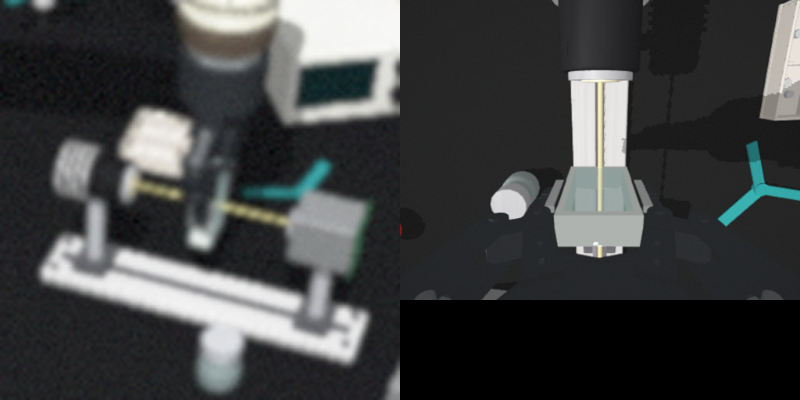

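The glass sits in the beam, which is at column 600 against a glass centre of about 599, and it is midway between the heads and still. I'll hand the job in.

```bash
python3 -c "
from h import *
print(bot.job_done())"
```

```text
the job is handed in; nothing more can be done
None
```

I stood the glass on the bench and let it go, then took it again by its frosted sides; it is now held upright in the beam midway between lamp and receiver, and the job is handed in (no verdict came back).

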